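Lock the suction tube onto the bench dust port

ROBOT

A 6-joint arm with a two-finger parallel gripper is mounted at the origin on the work surface; the furniture and walls round the work are solid. World frame = base frame: x ahead of the robot, y to its left, z up, the work surface at z = 0. Lengths are in m, angles in rad, forces in N, time in s.
With the tool pointing down it reaches from about 0.35 to 0.775 m from the base axis. Payload 5.5 kg.
Tool frame: the origin (TCP) lies on the centre line of the jaws, within the pads' length; the fingertips stand 14 mm ahead of it and the grasp point (between the pads) lies 5 mm behind it (robot.tip_reach is the distance from the TCP to the fingertips, in m); z points along the fingers, y is the direction in which the jaws open and shut (so a half turn about z gives the same grasp; the last joint's range is limited). The gripper opens to 85 mm and grips with 20 to 120 N. Pads are 22 mm wide; open, the fingers measure 114 mm over their backs; the gripper's body (76 mm by 85 mm) begins 54 mm behind the grasp point. The pads swing forward as they close: fully open they stand 13 mm farther back than shut.
Start: joints at [-1.472, 0.313, 0.046, 1.304, 0, 1.431], TCP at [0.136, -0.559, 0.245] pointing down, gripper open.
Joint ranges: [-2.76, 2.76], [-0.86, 1.69], [-1.03, 1.26], [-2.2, 2.34], [-1.47, 1.5], [-3.14, 3.14]. Speed limits (rad/s): [2.57, 2.57, 3.14, 3.14, 3.14, 3.14].

INTERFACE

Orientations are given as a rotation vector (axis times angle).
In Python, from station import robot gives the robot as it stands. Calls block until the motion is done:
- robot.reach(position, orientation): joint-space move of the TCP to a pose.
- robot.servo_line(position, vel=0.15, frame=None, threshold=None): straight line of the TCP; frame=None keeps the orientation; vel is the mean speed in m/s. With threshold (N) it stops when the force on the tool has changed by that much, and returns True; else False.
- robot.movej(angles): joint-space move.
- robot.gripper_open() and robot.close(): open the fingers fully, or close them until they stop; the grip force is fixed at half the most.
- robot.pause(seconds).
- robot.ik(position, orientation): joint angles nearest the present ones, or None.
- robot.grab_frame(name): name is "scene" or "top" or "wrist"; returns the picture (480x640x3 uint8, red, green, blue); there is no depth.
- robot.get_calibration(name): a dict with "fx", "fy", "cx", "cy" (pixels), "camera_from_world" (4x4, takes a point from world to camera coordinates); the wrist camera has in their place "tool_from_camera" (4x4, takes a point from camera to tool coordinates, whose origin is the TCP and whose axes are the flange's). Camera axes: x right, y up, looking along -z (the intrinsics and any distortion apply to the point x, -y, -z); pixel columns grow to the right and rows downward; lengths in m; the calibration is good to about 2 mm. A picture is of the moment at which its call begins: read the wrist's pose just before it. get_calibration takes no time and is no camera call.
A pose or a line that the arm cannot do raises robot.PlanningError and nothing moves.
- robot.finish_job(): hands the job in, once; it reports no verdict.
Readings, each from a call of its own:
- robot.current_t(): time.
- robot.current_q(): joint angles.
- robot.current_dq(): joint speeds.
- robot.current_tau(): joint torques, N m.
- robot.current_eef_pos(): TCP position.
- robot.current_tool_rot(): TCP orientation.
- robot.current_ft_force(): force on the tool from outside, world axes, zero at the start.
- robot.current_moment(): the same for the moment, N m.
- robot.current_finger_gap(): opening from 0.0 (shut) to 1.0 (fully open).
Only numpy, scipy, OpenCV 4.12 (cv2) and the standard library are available. Lean on these libraries where they do the work, as an engineer would, in place of code of your own. Each camera call takes 0.05 s, during which the arm holds its last target.

TASK

Fit the loose grey suction tube onto the dust port on the bench: slide it over the upright stub until its lower end sits fully home on the ring at the stub's foot, and turn it until the spring button pops out through the hole in its side, then let go of it. Feel your way: do not press or force the tube hard against the port (keep under about 60 N), do not go on turning once the button has caught, since that wrenches the stub round in its mount, and leave the tins and the tape measure where they are.

Things in the scene. Friction and masses are not known exactly. Their poses are not given: they have to be found in the camera images.
- tube: loose plain grey plastic tube, open at both ends, standing upright on the bench: 140 mm long, 43 mm outside, 36 mm bore (lower inner edge chamfered 2 mm), 0.10 to 0.21 kg. Origin: centre of its lower end; z runs up its axis. One hole in its wall, on its -x side, which starts facing the robot within 25 degrees: 11.5 mm wide, from 14.5 to 29.5 mm above the lower end.
- tube_hole (a point): centre of the hole on the tube's outer face, 21.5 mm from the axis in the tube's -x direction and 22 mm above its lower end
- port: dust port screwed to the bench: dark flange 100 x 100 x 8 mm; on it a bright ring, 56 mm diameter, its flat top 14 mm above the bench; on that an upright metal stub, 34 mm diameter, 52 mm tall above the ring (top 5 mm tapered to 27 mm). Origin: centre of the flange's underside; z up the stub's axis. The stub's button points along the port's -x, give or take an unmeasured 0.65 rad either way.
- port_seat (a point): centre of the ring's flat top, 14 mm above the bench on the stub's axis, axes as the port: the tube's origin belongs here, its z up
- button (a joint): small metal spring button in the stub's side, 16.5 to 28.5 mm above the ring's top, 8 mm wide, standing out 6.3 mm; ramped on top so that the tube's lower edge pushes it in (takes 5 to 15 N), square below and at the sides. Value: m pushed in; 0 out, 0.003 to 0.005 under the wall, 0.0075 stop; spring 2.4 to 5.4 N. With the tube home it pops out when the hole's middle is within 0.1 rad of it.
- stub (a joint): how far the stub has been wrenched round in its mount since the start, rad, anticlockwise from above positive; 0 at the start whatever the button's direction. It holds up to about 0.45 N m of turning moment and then slips; the tube turning over the pushed-in button drags with 0.05 to 0.2 N m.
- screw_tin: bystander: round grey tin, 64 mm diameter, 45 mm high; origin under its centre
- wax_tin: bystander: round yellowish flat tin, 72 mm diameter, 28 mm high; origin under its centre
- tape_measure: bystander: yellow tape measure standing on edge, 37 x 84 x 68 mm; origin under its centre
There are look-alikes about, which are no part of the job. Several things look just like the tube: the one meant starts nearest to the robot's base. There is more than one size of the port; the one meant has the size given above.

How it is judged:
By the outcome, as a careful person would: the job done as asked, in the order asked, and still so for the second after the job is handed in, with the robot touching nothing.
It also fails if it takes over 64 s, if anything falls off the work surface, if the arm or the gripper's body presses on something with over 40 N, if the wrist force passes 120 N, or if a joint passes its speed limit or range.

## Working session

There is one attempt and no reset: what is moved stays moved. The work goes in short steps, each a Python script; the robot and the scene stay as the last script left them, time stands still between calls to the robot, and variables do not carry over. Pictures are saved under pics/ and viewed, and the job is handed in when it is done.

```bash
ls; mkdir -p pics; python3 - <<'E'
from station import robot
import cv2
for n in ("scene","top","wrist"):
    im=robot.grab_frame(n); cv2.imwrite(f"pics/a_{n}.png",im[:,:,::-1])
    c=robot.get_calibration(n); print(n,c)
print(robot.current_t(),robot.current_tool_rot(),robot.tip_reach)
E
```

```text
pics
scene {'fx': 441.03295323502, 'fy': 441.03295323502, 'cx': 321.432741084427, 'cy': 242.1005795246282, 'camera_from_world': array([[-0.7595247 , -0.65026286,  0.01674643,  0.4075553 ],
       [ 0.35556392, -0.39347486,  0.84779233, -0.2142815 ],
       [-0.54469856,  0.64987364,  0.53006389, -0.75166719],
       [ 0.        ,  0.        ,  0.        ,  1.        ]])}
top {'fx': 619.0579700615074, 'fy': 619.0579700615074, 'cx': 319.30347530178716, 'cy': 240.71809028336537, 'camera_from_world': array([[ 0.01866421, -0.99966773, -0.01777869,  0.03437983],
       [ 0.9940611 ,  0.01664693,  0.10754257, -0.52451515],
       [-0.10721087, -0.0196803 ,  0.99404151, -1.2553397 ],
       [ 0.        ,  0.        ,  0.        ,  1.        ]])}
wrist {'fx': 402.73097178626773, 'fy': 402.73097178626773, 'cx': 318.9062272288357, 'cy': 236.9672809376443, 'tool_from_camera': array([[-2.42952822e-04,  9.62523915e-01,  2.71196706e-01,
         6.95910880e-02],
       [ 9.99999935e-01,  1.62090118e-04,  3.20568757e-04,
        -2.42605216e-04],
       [ 2.64596789e-04,  2.71196767e-01, -9.62523893e-01,
        -1.28753092e-01],
       [ 0.00000000e+00,  0.00000000e+00,  0.00000000e+00,
         1.00000000e+00]])}
0.15 [-3.11786992e+00 -3.73980491e-01 -5.28441484e-05] 0.014
```

View pics/a_scene.png

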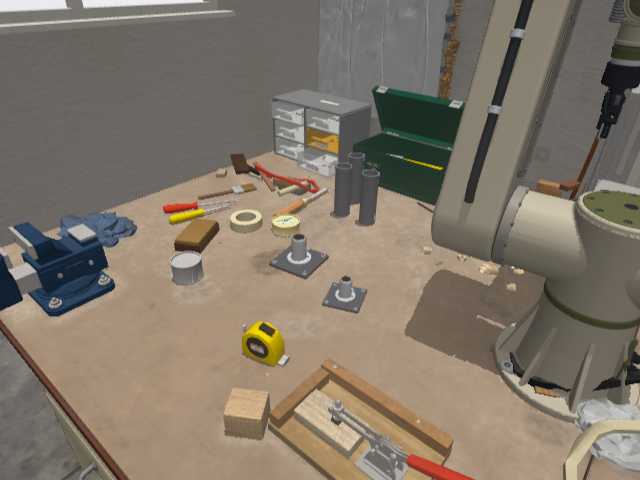

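View pics/a_top.png

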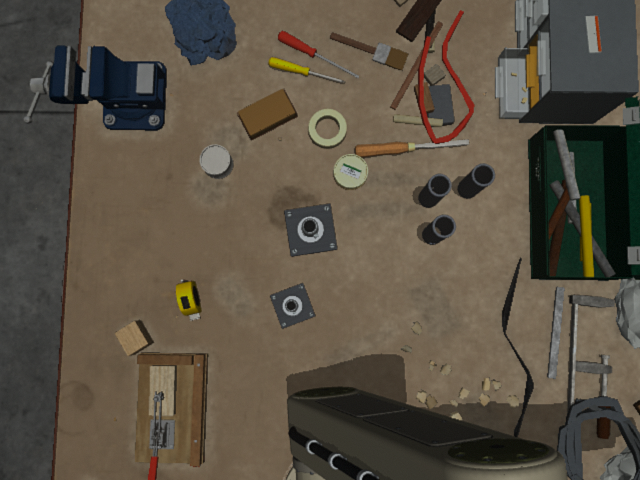

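View pics/a_wrist.png

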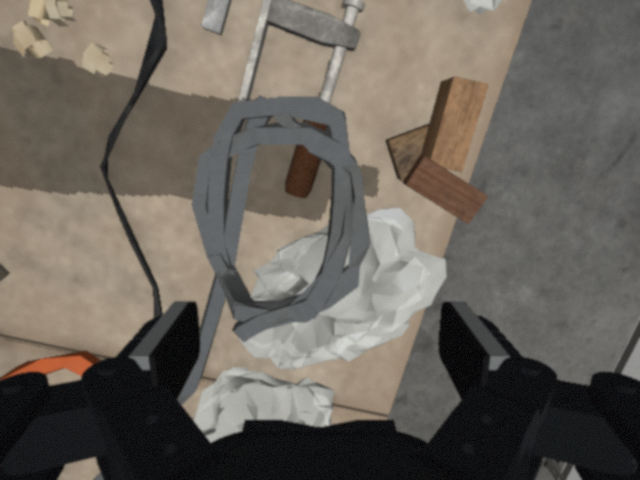

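```bash
cat > h.py <<'E'
import numpy as np, cv2
from station import robot
from scipy.spatial.transform import Rotation as R
def ray(name,u,v,Twc=None):
    c=robot.get_calibration(name)
    d=np.array([(u-c['cx'])/c['fx'],-(v-c['cy'])/c['fy'],-1.0])
    if name=='wrist':
        T=Twc
    else: T=np.linalg.inv(c['camera_from_world'])
    return T[:3,3],T[:3,:3]@d
def plane(name,u,v,z,Twc=None):
    o,d=ray(name,u,v,Twc); return o+d*(z-o[2])/d[2]
def wristpose():
    T=np.eye(4);T[:3,3]=robot.current_eef_pos();T[:3,:3]=R.from_rotvec(robot.current_tool_rot()).as_matrix()
    return T@robot.get_calibration('wrist')['tool_from_camera']
def proj(name,p,Twc=None):
    c=robot.get_calibration(name)
    M=np.linalg.inv(Twc) if name=='wrist' else c['camera_from_world']
    q=M[:3,:3]@np.asarray(p)+M[:3,3]
    return np.array([c['cx']+c['fx']*q[0]/-q[2],c['cy']-c['fy']*q[1]/-q[2]])
def save(im,f): cv2.imwrite('pics/'+f,im[:,:,::-1])
E
python3 - <<'E'
from h import *
im=cv2.imread('pics/a_top.png')
a=cv2.resize(im[150:260,400:510],None,fx=5,fy=5,interpolation=cv2.INTER_CUBIC)
cv2.imwrite('pics/b1.png',a)
a=cv2.resize(im[190:340,250:350],None,fx=4,fy=4,interpolation=cv2.INTER_CUBIC)
cv2.imwrite('pics/b2.png',a)
im=cv2.imread('pics/a_scene.png')
a=cv2.resize(im[140:320,260:400],None,fx=4,fy=3.3,interpolation=cv2.INTER_CUBIC)
cv2.imwrite('pics/b3.png',a)
for n,(u,v) in dict(A=(443,228),B=(439,185),C=(482,175)).items(): print(n,plane('top',u,v,.14))
for n,(u,v) in dict(big=(311,230),small=(292,306)).items(): print(n,plane('top',u,v,.014))
E
```

```text
A [ 0.53990329 -0.19193457  0.14      ]
B [ 0.62236729 -0.18456878  0.14      ]
C [ 0.64296293 -0.26628147  0.14      ]
big [0.54776466 0.0618304  0.014     ]
small [0.38817736 0.098082   0.014     ]
```

View pics/b1.png

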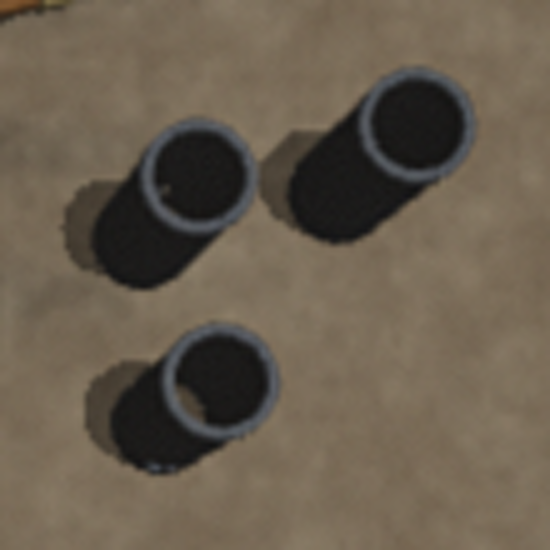

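View pics/b2.png

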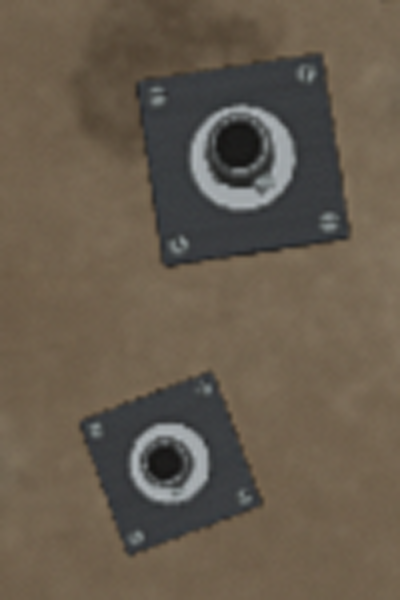

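View pics/b3.png

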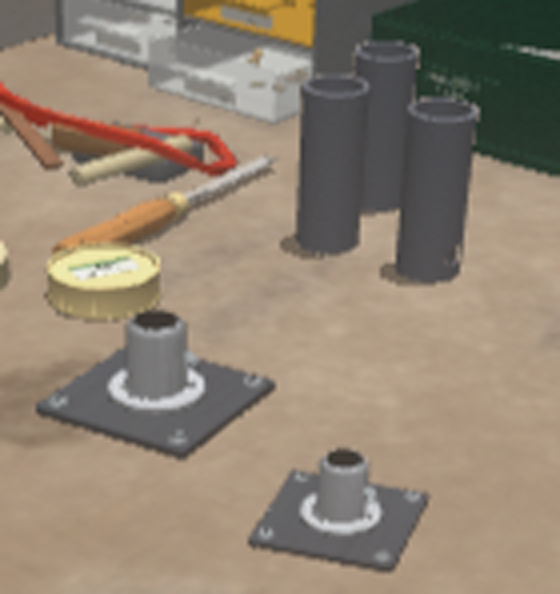

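Three tubes look alike in top: A (443,228), B (439,185) and C (482,175). A is nearest the base (0.57 m against 0.65 and 0.70), so it is the one meant. There are two ports. The one at (311,230) has a flange of about 97 mm, which matches. The one at (292,306) is smaller. The enlarged crops above confirm both choices. Next I'll take a tilted wrist view of tube A and the big port from the robot's side.

```bash
cat >> h.py <<'E'
def orient(yaw,tilt=0.):
    # tool x at heading yaw, z down; tilt>0 swings the tool z toward -x_tool (camera looks further ahead)
    x=np.array([np.cos(yaw),np.sin(yaw),0]);z=np.array([0,0,-1.]);y=np.cross(z,x)
    M=np.stack([x,y,z],1)
    return R.from_matrix(M@R.from_euler('y',-tilt).as_matrix()).as_rotvec()
E
python3 - <<'E'
from h import *
for p in ([.36,-.08,.30],[.40,-.08,.30],[.36,-.08,.35],[.42,-.08,.35],[.4,-.08,.25]):
  for t in (0,.3,.5,.7):
    q=robot.ik(p,orient(np.pi,t))
    if q is None: print(p,t,None);continue
    M=R.from_rotvec(orient(np.pi,t)).as_matrix(); T=np.eye(4);T[:3,:3]=M;T[:3,3]=p
    W=T@robot.get_calibration('wrist')['tool_from_camera']
    print(p,t,np.round(q,2),W[:3,3].round(3),proj('wrist',[.52,-.19,.022],W).round(),proj('wrist',[.53,.06,.036],W).round())
E
```

```text
[0.36, -0.08, 0.3] 0 [-0.44 -0.1  -0.29  1.38  0.   -0.44] [ 0.29  -0.08   0.429] [222. 335.] [447. 350.]
[0.36, -0.08, 0.3] 0.3 [-0.57 -0.34 -0.51  1.15  0.16 -0.54] [ 0.255 -0.08   0.402] [224. 250.] [443. 265.]
[0.36, -0.08, 0.3] 0.5 [-0.69 -0.49 -0.65  1.01  0.31 -0.63] [ 0.237 -0.08   0.38 ] [222. 194.] [444. 209.]
[0.36, -0.08, 0.3] 0.7 [-0.85 -0.63 -0.79  0.91  0.51 -0.72] [ 0.224 -0.08   0.354] [217. 136.] [450. 152.]
[0.4, -0.08, 0.3] 0 [-0.39 -0.02 -0.22  1.38  0.   -0.39] [ 0.33  -0.08   0.429] [219. 303.] [450. 317.]
[0.4, -0.08, 0.3] 0.3 [-0.5  -0.26 -0.46  1.11  0.14 -0.48] [ 0.295 -0.08   0.402] [219. 220.] [449. 235.]
[0.4, -0.08, 0.3] 0.5 [-0.59 -0.41 -0.62  0.94  0.27 -0.53] [ 0.277 -0.08   0.38 ] [215. 164.] [453. 180.]
[0.4, -0.08, 0.3] 0.7 [-0.71 -0.55 -0.78  0.78  0.43 -0.58] [ 0.264 -0.08   0.354] [208. 105.] [461. 122.]
[0.36, -0.08, 0.35] 0 [-0.44 -0.1  -0.17  1.5   0.   -0.44] [ 0.29  -0.08   0.479] [231. 315.] [434. 328.]
[0.36, -0.08, 0.35] 0.3 [-0.57 -0.34 -0.38  1.27  0.16 -0.54] [ 0.255 -0.08   0.452] [232. 227.] [432. 240.]
[0.36, -0.08, 0.35] 0.5 [-0.
[... 353 characters left out ...]
0.45] [ 0.315 -0.08   0.452] [225. 184.] [440. 197.]
[0.42, -0.08, 0.35] 0.5 [-0.55 -0.37 -0.48  1.03  0.25 -0.49] [ 0.297 -0.08   0.43 ] [220. 124.] [446. 138.]
[0.42, -0.08, 0.35] 0.7 [-0.65 -0.52 -0.65  0.85  0.4  -0.53] [ 0.284 -0.08   0.404] [211.  57.] [457.  74.]
[0.4, -0.08, 0.25] 0 [-0.39 -0.01 -0.33  1.25  0.   -0.39] [ 0.33  -0.08   0.379] [207. 324.] [466. 341.]
[0.4, -0.08, 0.25] 0.3 [-0.5  -0.25 -0.57  0.98  0.14 -0.48] [ 0.295 -0.08   0.352] [208. 246.] [463. 262.]
[0.4, -0.08, 0.25] 0.5 [-0.59 -0.4  -0.73  0.81  0.27 -0.53] [ 0.277 -0.08   0.33 ] [206. 194.] [465. 211.]
[0.4, -0.08, 0.25] 0.7 [-0.71 -0.53 -0.89  0.64  0.43 -0.58] [ 0.264 -0.08   0.304] [200. 140.] [471. 159.]
```

```bash
python3 - <<'E'
from h import *
robot.reach([.4,-.08,.25],orient(np.pi,.7))
W=wristpose(); im=robot.grab_frame('wrist'); save(im,'c_wrist.png'); np.save('c_W.npy',W)
print(robot.current_t(), W[:3,3])
a=im[:,:,::-1]
def crop(y0,y1,x0,x1,f): 
    return cv2.resize(a[y0:y1,x0:x1],None,fx=f,fy=f,interpolation=cv2.INTER_CUBIC)
cv2.imwrite('pics/c1.png',crop(60,200,120,260,4)); cv2.imwrite('pics/c2.png',crop(70,230,390,550,3.7))
E
```

```text
2.1667 [ 0.26519924 -0.0800673   0.3045302 ]
```

View pics/c_wrist.png

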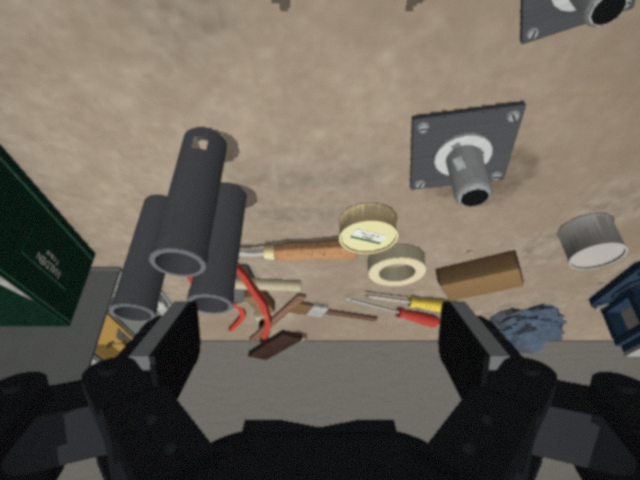

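View pics/c1.png

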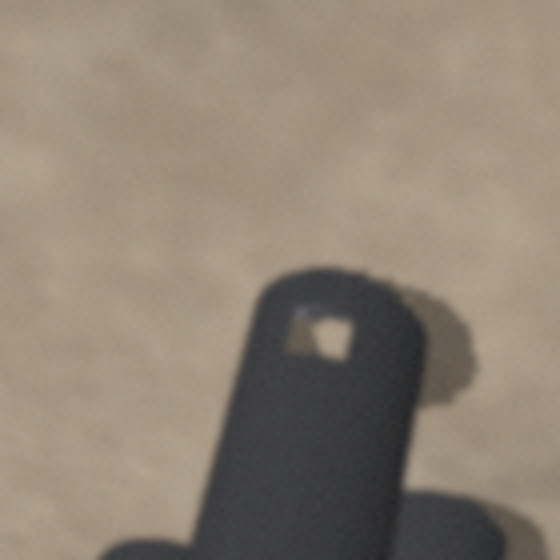

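View pics/c2.png

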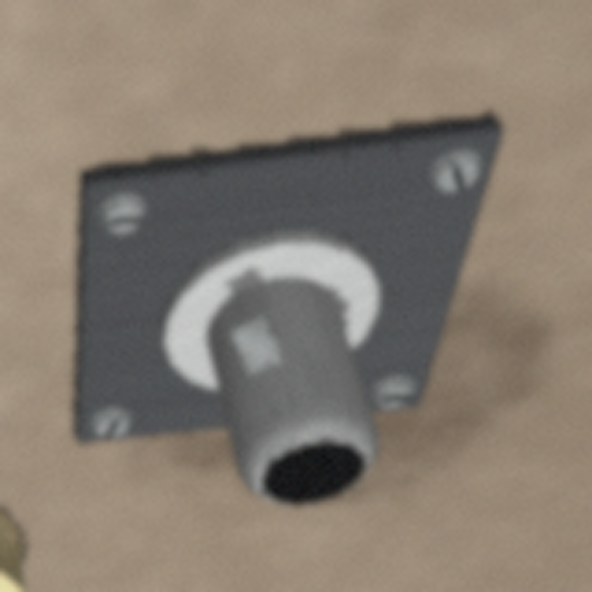

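The picture is upside down, with the far side at the bottom. Tube A is at (200,143)–(178,261), with its hole visible at about (200,143). The big port is at (465,160), with its button at about (459,160). Now to measure them.

```bash
python3 - <<'E'
from h import *
a=cv2.imread('pics/c_wrist.png'); t=cv2.imread('pics/a_top.png')
cv2.imwrite('pics/d1.png',cv2.resize(a[130:220,425:505],None,fx=7,fy=6.6,interpolation=cv2.INTER_CUBIC))
cv2.imwrite('pics/d2.png',cv2.resize(a[120:170,170:240],None,fx=10,fy=10,interpolation=cv2.INTER_CUBIC))
cv2.imwrite('pics/d3.png',cv2.resize(t[200:260,280:340],None,fx=9,fy=9,interpolation=cv2.INTER_CUBIC))
cv2.imwrite('pics/d4.png',cv2.resize(a[235:290,140:220],None,fx=8,fy=8,interpolation=cv2.INTER_CUBIC))
E
```

```text
(no output)
```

View pics/d1.png

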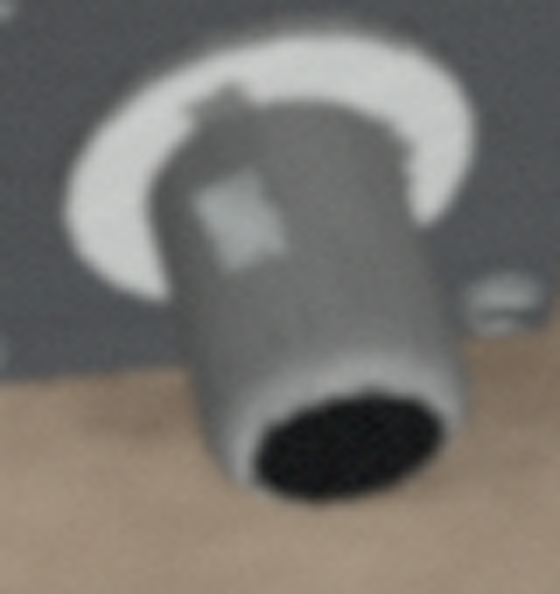

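View pics/d2.png

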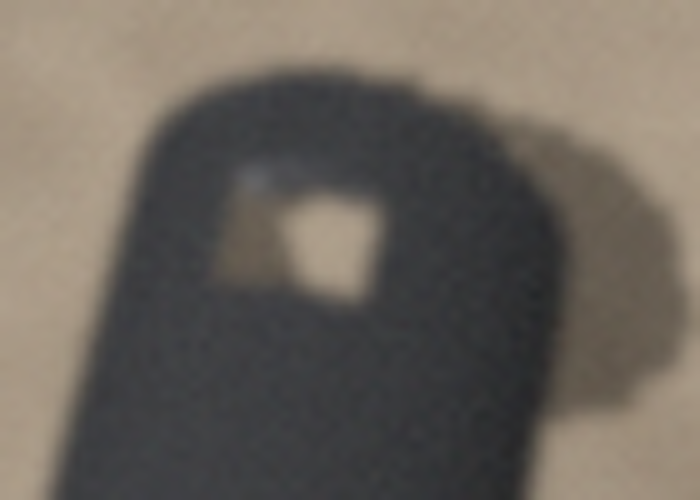

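View pics/d3.png

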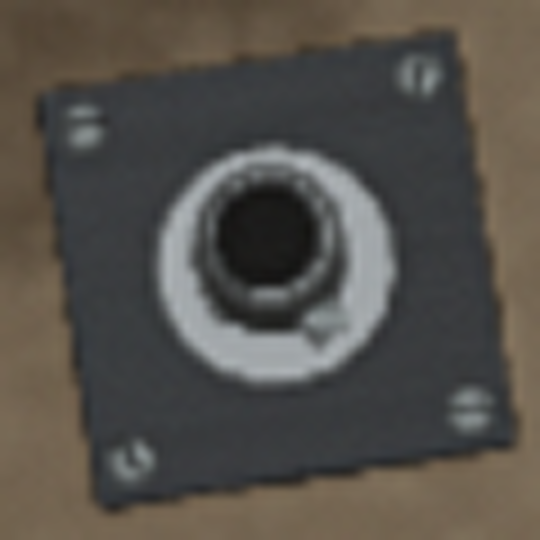

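View pics/d4.png

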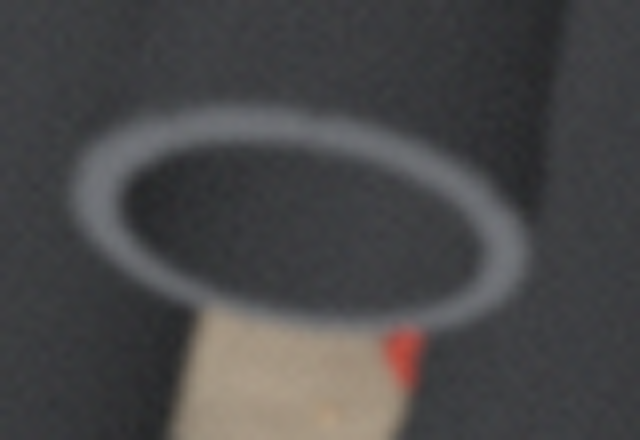

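```bash
python3 - <<'E'
from h import *
W=np.load('c_W.npy')
def circ(P):
    P=np.array(P)[:,:2]; A=np.c_[2*P,np.ones(len(P))]; s=np.linalg.lstsq(A,(P**2).sum(1),rcond=None)[0]
    return s[:2],np.sqrt(s[2]+s[:2]@s[:2])
def pl(n,u,v,z): return plane(n,u,v,z,W)
rim=[(70,190),(245,102),(528,262),(400,334),(110,135),(400,135),(250,318),(490,190),(130,262)]
ct,r=circ([pl('wrist',140+u/8,235+v/8,.14) for u,v in rim]); print('tube rim wrist',ct,r)
# top cam: b1 crop fx5 offset (400,150)
rim=[(162,383),(221,322),(279,383),(221,440)]
ct2,r=circ([plane('top',400+u/5,150+v/5,.14) for u,v in rim]); print('tube rim top',ct2,r)
# port
cor=[(85,172),(497,118),(80,438)]
C=[pl('wrist',390+u/3.7,70+v/3.7,.008) for u,v in cor]
print('flange w centre',(C[1]+C[2])/2, np.linalg.norm(C[1]-C[0]),np.linalg.norm(C[2]-C[0]))
e=C[0]-C[1]; print('edge yaw (dir -y side)',np.arctan2(e[1],e[0]))
cor=[(45,95),(455,32),(518,442),(102,508)]
C=[plane('top',280+u/9,200+v/9,.008) for u,v in cor]
print('flange top centre',np.mean(C,0),[np.linalg.norm(C[i]-C[i-1]) for i in range(4)])
e=C[1]-C[0]; print('edge dir',e/np.linalg.norm(e))
ring=[(157,265),(277,145),(398,265),(277,385)]
print('ring top',circ([plane('top',280+u/9,200+v/9,.014) for u,v in ring]))
ring=[(62,205),(300,30),(475,150),(120,110),(420,60),(420,230),(165,300)]
print('ring wrist',circ([pl('wrist',425+u/7,130+v/6.6,.014) for u,v in ring]))
hole=[(255,455),(445,420),(375,392),(320,500)]
print('stub top wrist',circ([pl('wrist',425+u/7,130+v/6.6,.066) for u,v in hole]), 'top',plane('top',280+268/9,200+232/9,.066))
def cyl(n,u,v,c,r):
    o,d=ray(n,u,v,W); o2=o[:2]-c; a=d[:2]@d[:2]; b=o2@d[:2]; q=o2@o2-r*r
    s=(-b-np.sqrt(b*b-a*q))/a; p=o+s*d; return p, np.arctan2(*(-(p[:2]-c)[::-1]))
pt=ct
for nm,(u,v) in dict(Lt=(238,195),Lb=(212,280),Rt=(388,200),Rb=(372,303),topmid=(300,165),botmid=(290,295)).items():
    for r in (.0215,.018):
        p,t=cyl('wrist',170+u/10,120+v/10,pt,r); print('hole',nm,r,'z %.4f ang %.3f'%(p[2],t))
E
```

```text
tube rim wrist [ 0.54665811 -0.19414409] 0.022337919333023242
tube rim top [ 0.543427   -0.19399558] 0.022284838961888365
flange w centre [0.55005233 0.06169886 0.008     ] 0.09615332316969973 0.10097927163249461
edge yaw (dir -y side) -1.406078732445758
flange top centre [0.5488956  0.06183579 0.008     ] [np.float64(0.09862655479623919), np.float64(0.09774310882864526), np.float64(0.0981310313589368), np.float64(0.09843792563899571)]
edge dir [ 0.16921759 -0.98557872  0.        ]
ring top (array([0.54900196, 0.06221674]), np.float64(0.028205890183434876))
ring wrist (array([0.55307405, 0.06306676]), np.float64(0.02808231591378191))
stub top wrist (array([0.55392776, 0.06397022]), np.float64(0.011965716505821435)) top [0.54980376 0.06272184 0.066     ]
hole Lt 0.0215 z 0.0192 ang 0.131
hole Lt 0.018 z 0.0149 ang 0.256
hole Lb 0.0215 z 0.0304 ang 0.152
hole Lb 0.018 z 0.0262 ang 0.285
hole Rt 0.0215 z 0.0172 ang -0.501
hole Rt 0.018 z 0.0136 ang -0.525
hole Rb 0.0215 z 0.0306 ang -0.528
hole Rb 0.018 z 0.0271 ang -0.558
hole topmid 0.0215 z 0.0152 ang -0.109
hole topmid 0.018 z 0.0114 ang -0.049
hole botmid 0.0215 z 0.0322 ang -0.194
hole botmid 0.018 z 0.0287 ang -0.154
```

```bash
python3 - <<'E'
from h import *
W=np.load('c_W.npy')
cw=np.array([.5531,.0631]); ctp=np.array([.5490,.0622])
def ang(p,c): d=p[:2]-c; return np.arctan2(-d[1],-d[0]),np.linalg.norm(d)
for nm,(u,v) in dict(tipL=(187,108),tipR=(245,85),tipm=(218,93)).items():
    for z in (.0305,.0365): print(nm,z,ang(plane('wrist',425+u/7,130+v/6.6,z,W),cw))
# bright ramp quad: upper edge at z=.0425 r=.017
for nm,(u,v) in dict(uL=(228,272),uR=(288,252),um=(258,263),lL=(192,190),lR=(250,168)).items():
    for z in (.0425,.0365): print(nm,z,ang(plane('wrist',425+u/7,130+v/6.6,z,W),cw))
for nm,(u,v) in dict(tip=(328,335),m=(322,322),a=(305,325),b=(345,315)).items():
    for z in (.0305,.0365): print('top',nm,z,ang(plane('top',280+u/9,200+v/9,z),ctp))
for p in ([.42,-.19,.17],[.42,-.19,.14],[.43,-.17,.15]):
  for t in (.6,.7,.8):
    q=robot.ik(p,orient(np.pi,t)); print(p,t,None if q is None else np.round(q,2))
E
```

```text
tipL 0.0305 (np.float64(0.6468891772263852), np.float64(0.036983514368257794))
tipL 0.0365 (np.float64(0.6167796375005116), np.float64(0.043112713279639496))
tipR 0.0305 (np.float64(0.4418334887335513), np.float64(0.0373063468483351))
tipR 0.0365 (np.float64(0.4450090950496644), np.float64(0.043528473259413385))
tipm 0.0305 (np.float64(0.5327654272371175), np.float64(0.03746079160789036))
tipm 0.0365 (np.float64(0.5212800192140312), np.float64(0.04366566877306445))
uL 0.0425 (np.float64(0.9557630795788385), np.float64(0.016662694704372608))
uL 0.0365 (np.float64(1.2751134947986054), np.float64(0.011125501349825997))
uR 0.0425 (np.float64(0.46232061450943845), np.float64(0.015254018715894123))
uR 0.0365 (np.float64(0.46308121737703756), np.float64(0.00824080057372473))
um 0.0425 (np.float64(0.7248437584104978), np.float64(0.015281604806311215))
um 0.0365 (np.float64(0.9460583553176453), np.float64(0.0087357712015695))
lL 0.0425 (np.float64(0.7251594439686513), np.float64(0.0344431124342384))
lL 0.0365 (np.float64(0.793287983147474), np.float64(0.028189165367528253))
lR 0.0425 (np.floa
[... 567 characters left out ...]
2585763009652), np.float64(0.018204036130854907))
top b 0.0305 (np.float64(0.8805375977677207), np.float64(0.02119262230392312))
top b 0.0365 (np.float64(0.8593906138446246), np.float64(0.021744872341409354))
[0.42, -0.19, 0.17] 0.6 [-0.89 -0.2  -0.86  0.51  0.45 -0.79]
[0.42, -0.19, 0.17] 0.7 [-0.95 -0.23 -0.93  0.41  0.55 -0.81]
[0.42, -0.19, 0.17] 0.8 [-1.01 -0.25 -1.01  0.3   0.65 -0.83]
[0.42, -0.19, 0.14] 0.6 [-0.89 -0.16 -0.91  0.41  0.45 -0.79]
[0.42, -0.19, 0.14] 0.7 [-0.95 -0.18 -0.99  0.3   0.55 -0.81]
[0.42, -0.19, 0.14] 0.8 None
[0.43, -0.17, 0.15] 0.6 [-0.82 -0.19 -0.91  0.41  0.43 -0.72]
[0.43, -0.17, 0.15] 0.7 [-0.88 -0.21 -0.99  0.3   0.52 -0.74]
[0.43, -0.17, 0.15] 0.8 None
```

```bash
python3 - <<'E'
from h import *
for n,y in (('port',.04),('tube',-.18)):
    robot.reach([.42,y,.17],orient(np.pi,.7))
    W=wristpose(); im=robot.grab_frame('wrist'); cv2.imwrite(f'pics/e_{n}.png',im[:,:,::-1]); np.save(f'e_{n}.npy',W)
    p=[.53,.05,.036] if n=='port' else [.525,-.19,.04]
    u=proj('wrist',p,W); print(robot.current_t(),u, W[:3,3])
    x,y0=int(u[0]),int(u[1]); x0=max(x-70,0);y1=max(y0-55,0)
    print(n,x0,y1)
    cv2.imwrite(f'pics/e_{n}_z.png',cv2.resize(im[y1:y1+110,x0:x0+140,::-1],None,fx=5,fy=5,interpolation=cv2.INTER_CUBIC))
E
```

```text
Traceback (most recent call last):
station.PlanningError: the arm cannot take that pose within its joint ranges
```

```bash
python3 - <<'E'
from h import *
def tryp(p,o):
    for t in (.7,.6,.5,.4,.3):
        q=robot.ik(p,orient(o,t))
        if q is not None: return t
    return None
for p in ([.42,.04,.17],[.42,.0,.17],[.44,-.03,.17],[.42,.0,.2],[.44,.0,.2],[.44,-.03,.2]): print(p,[tryp(p,np.pi+o) for o in (0,.2,.4,.5)])
E
```

```text
[0.42, 0.04, 0.17] [0.6, 0.6, 0.7, 0.7]
[0.42, 0.0, 0.17] [0.6, 0.6, 0.7, 0.7]
[0.44, -0.03, 0.17] [0.6, 0.7, 0.7, 0.7]
[0.42, 0.0, 0.2] [0.6, 0.7, 0.7, 0.7]
[0.44, 0.0, 0.2] [0.7, 0.7, 0.7, 0.7]
[0.44, -0.03, 0.2] [0.7, 0.7, 0.7, 0.7]
```

```bash
python3 - <<'E'
from h import *
for n,p0,o in (('port',[.44,-.02,.18],np.pi+.5),('tube',[.42,-.18,.17],np.pi)):
    robot.reach(p0,orient(o,.7))
    W=wristpose(); im=robot.grab_frame('wrist'); cv2.imwrite(f'pics/e_{n}.png',im[:,:,::-1]); np.save(f'e_{n}.npy',W)
    p=[.53,.05,.036] if n=='port' else [.525,-.19,.04]
    u=proj('wrist',p,W); print(robot.current_t(),u, W[:3,3])
    x,y0=int(u[0]),int(u[1]); x0=max(x-70,0);y1=max(y0-55,0)
    print(n,x0,y1)
    cv2.imwrite(f'pics/e_{n}_z.png',cv2.resize(im[y1:y1+110,x0:x0+140,::-1],None,fx=5,fy=5,interpolation=cv2.INTER_CUBIC))
E
```

```text
2.725 [342.612552   205.42001115] [ 0.32143144 -0.08488553  0.23370056]
port 272 150
3.4583 [304.82276065 211.84051463] [ 0.28471594 -0.17937128  0.22473652]
tube 234 156
```

View pics/e_port_z.png

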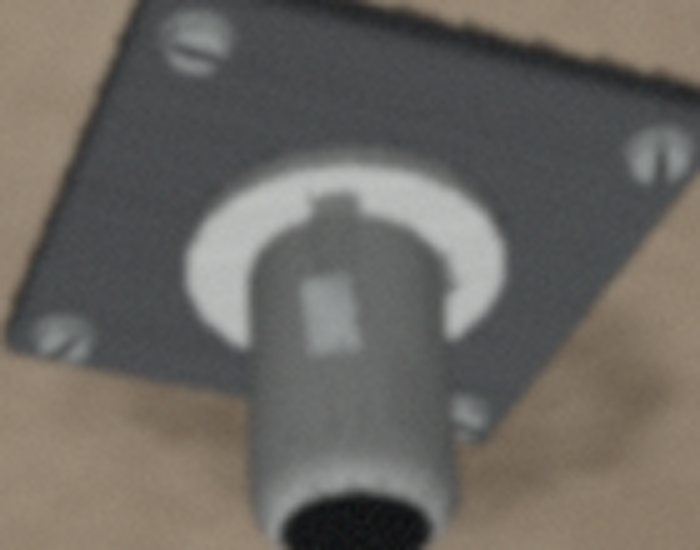

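View pics/e_tube_z.png

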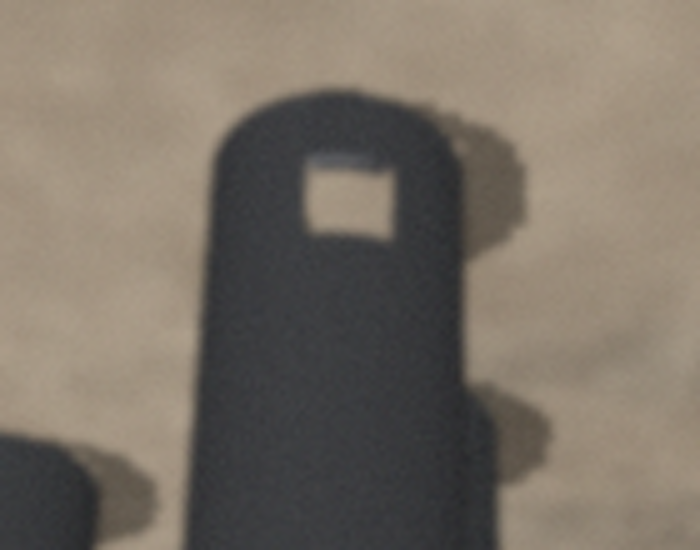

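View pics/e_tube.png

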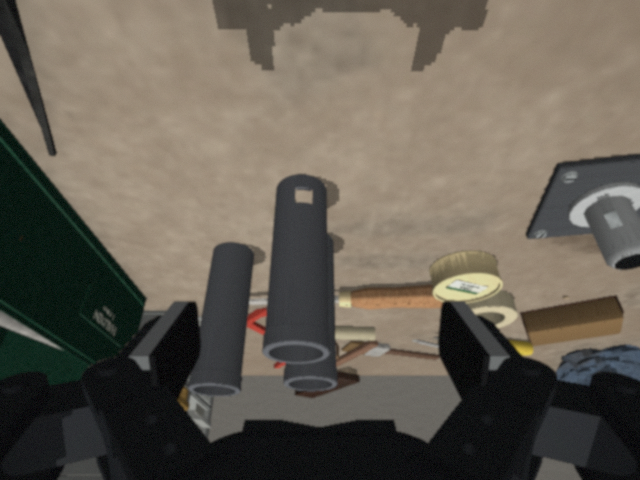

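```bash
python3 - <<'E'
from h import *
a=cv2.imread('pics/e_tube.png'); 
cv2.imwrite('pics/f1.png',cv2.resize(a[325:370,250:340],None,fx=7,fy=7,interpolation=cv2.INTER_CUBIC))
W=np.load('e_port.npy')
def circ(P):
    P=np.array(P)[:,:2]; A=np.c_[2*P,np.ones(len(P))]; s=np.linalg.lstsq(A,(P**2).sum(1),rcond=None)[0]
    return s[:2],np.sqrt(s[2]+s[:2]@s[:2])
ring=[(187,265),(345,163),(505,265),(235,200),(450,200),(470,330),(215,330)]
print('ring',circ([plane('wrist',272+u/5,150+v/5,.014,W) for u,v in ring]))
cor=[(140,-2),(700,92),(8,345),(485,440)]
C=[plane('wrist',272+u/5,150+v/5,.008,W) for u,v in cor]
print('flange',(C[1]+C[2])/2,np.mean(C,0)); e=C[0]-C[1]; print(np.arctan2(e[1],e[0]))
W=np.load('e_tube.npy')
# stand: silhouettes of tube at bottom: front-most bench edge pixel (337,90)
p=plane('wrist',234+337/5,156+90/5,0,W); print('front bottom edge',p)
E
```

```text
ring (array([0.55352937, 0.06339923]), np.float64(0.027704137565811388))
flange [0.55018541 0.05805454 0.008     ] [0.55228193 0.06032924 0.008     ]
-1.3014297804733028
front bottom edge [ 0.52681426 -0.19361916  0.        ]
```

View pics/f1.png

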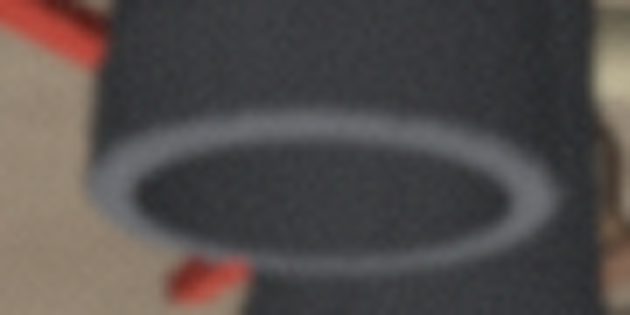

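```bash
python3 - <<'E'
from h import *
o=orient(np.pi-.4)
for z in (.24,.1): print(robot.ik([.5455,-.194,z],o))
for z in (.3,.12): 
  for d in (.3,.55,.85,1.2): print(d,np.round(robot.ik([.5512,.0628,z],orient(np.pi-.4+d)),2))
robot.reach([.46,-.19,.26],o)
robot.reach([.5455,-.194,.21],o)
W=wristpose(); im=robot.grab_frame('wrist'); save(im,'g.png'); np.save('g_W.npy',W)
print(robot.current_t(),robot.current_eef_pos(),robot.current_ft_force())
E
```

```text
[-0.48030775  0.32241244  0.04595576  1.29433965  0.         -0.08030775]
[-0.48030775  0.40260114 -0.19256098  0.97563421  0.         -0.08030775]
0.3 [-0.03  0.26  0.11  1.42  0.    0.07]
0.55 [-0.03  0.26  0.11  1.42  0.   -0.18]
0.85 [-0.03  0.26  0.11  1.42  0.   -0.48]
1.2 [-0.03  0.26  0.11  1.42 -0.   -0.83]
0.3 [-0.03  0.34 -0.23  1.    0.    0.07]
0.55 [-0.03  0.34 -0.23  1.    0.   -0.18]
0.85 [-0.03  0.34 -0.23  1.    0.   -0.48]
1.2 [-0.03  0.34 -0.23  1.   -0.   -0.83]
4.85 [ 0.5439826  -0.19394334  0.20957077] [-0.23556303 -0.27669965 -1.12925955]
```

View pics/g.png

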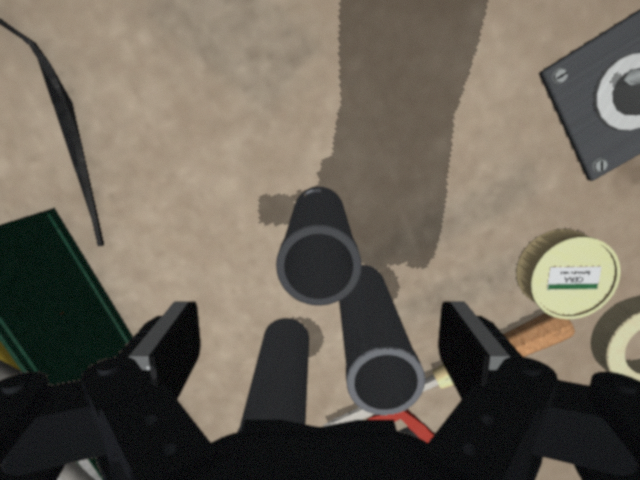

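```bash
python3 - <<'E'
from h import *
W=np.load('g_W.npy')
for uv in ((319.5,264.5),(319.5,227),(319.5,304),(277,265),(362,265)): print(plane('wrist',*uv,.14,W))
print(robot.current_eef_pos())
E
```

```text
[ 0.54609352 -0.1935473   0.14      ]
[ 0.52760443 -0.18572382  0.14      ]
[ 0.56666238 -0.20225081  0.14      ]
[ 0.53772981 -0.21396905  0.14      ]
[ 0.55496614 -0.17333372  0.14      ]
[ 0.5439826  -0.19394334  0.20957077]
```

```bash
python3 - <<'E'
from h import *
print(robot.servo_line([.546,-.1938,.100],vel=.08,threshold=12))
print(robot.current_t(),robot.current_eef_pos(),robot.current_ft_force())
robot.pause(.1); print(robot.current_eef_pos())
robot.close(); robot.pause(.1)
print(robot.current_t(),robot.current_finger_gap(),robot.current_eef_pos(),robot.current_ft_force(),robot.current_moment())
im=robot.grab_frame('wrist'); save(im,'h.png')
E
```

```text
False
6.375 [ 0.54639162 -0.19398517  0.10058626] [ 0.10044909  0.66929587 -0.20289949]
[ 0.54637322 -0.1939745   0.10059619]
7.05 0.4899050254125433 [ 0.54613797 -0.19396437  0.10034611] [-0.32130314  0.32231488  2.89689673] [-0.0345973   0.16986605 -0.0056258 ]
```

View pics/h.png

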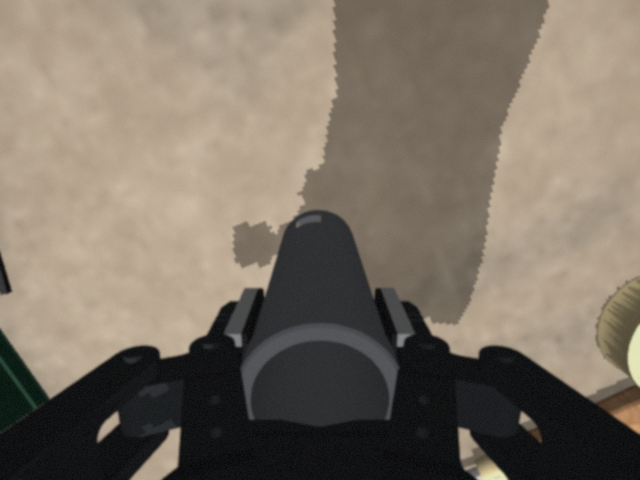

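```bash
python3 - <<'E'
from h import *
robot.servo_line([.546,-.194,.24],vel=.15)
o=orient(np.pi-.4+.6)
robot.reach([.5512,.0628,.215],o)
robot.pause(.1)
print(robot.current_t(),robot.current_eef_pos(),robot.current_ft_force(),robot.current_moment())
W=wristpose();im=robot.grab_frame('wrist'); save(im,'i.png'); np.save('i_W.npy',W)
im=robot.grab_frame('scene'); save(im,'i_s.png')
s=im[130:310,230:410,::-1]; cv2.imwrite('pics/i_sz.png',cv2.resize(s,None,fx=3.3,fy=3.3,interpolation=cv2.INTER_CUBIC))
im=robot.grab_frame('top'); save(im,'i_t.png')
E
```

```text
9.2917 [0.55169033 0.06132798 0.21503568] [ 0.10719531  0.08550516 -1.31262416] [-0.0429407   0.0171623   0.00246128]
```

View pics/i.png

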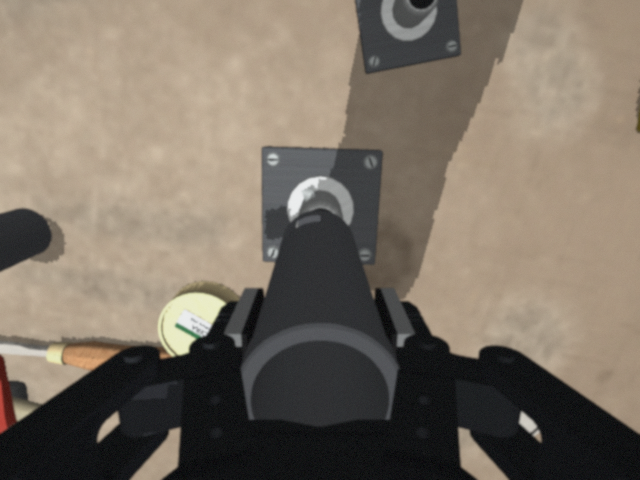

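View pics/i_sz.png

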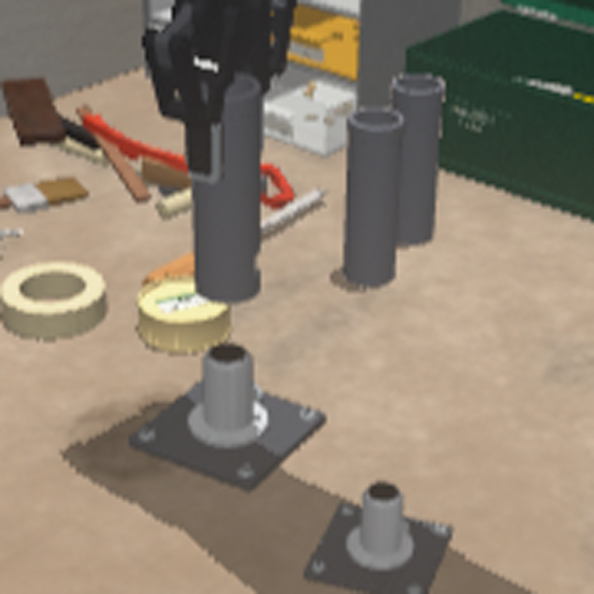

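```bash
python3 - <<'E'
from h import *
W=np.load('i_W.npy')
C=[plane('wrist',u,v,.008,W) for u,v in ((263,147),(382,150),(375,263),(264,261))]
print(np.mean(C,0),[np.linalg.norm(C[i]-C[i-1]).round(4) for i in range(4)])
def circ(P):
    P=np.array(P)[:,:2]; A=np.c_[2*P,np.ones(len(P))]; s=np.linalg.lstsq(A,(P**2).sum(1),rcond=None)[0]
    return s[:2],np.sqrt(s[2]+s[:2]@s[:2])
print(circ([plane('wrist',u,v,.014,W) for u,v in ((288,207),(321,176.5),(354,207),(298,185),(344,185))]))
# tube rim (z = tcp + .04)
z=.21504+.0399
print('rim',circ([plane('wrist',u,v,z,W) for u,v in ((242,385),(320,323),(398,385),(265,343),(375,343))]))
im=cv2.imread('pics/i_t.png')[190:270,270:350]; cv2.imwrite('pics/i_tz.png',cv2.resize(im,None,fx=7,fy=7,interpolation=cv2.INTER_CUBIC))
E
```

```text
[0.55224879 0.06350064 0.008     ] [np.float64(0.0983), np.float64(0.0971), np.float64(0.0977), np.float64(0.098)]
(array([0.55262666, 0.06354516]), np.float64(0.027633251243217385))
rim (array([0.55046241, 0.06166814]), np.float64(0.020127346000482785))
```

View pics/i_t.png

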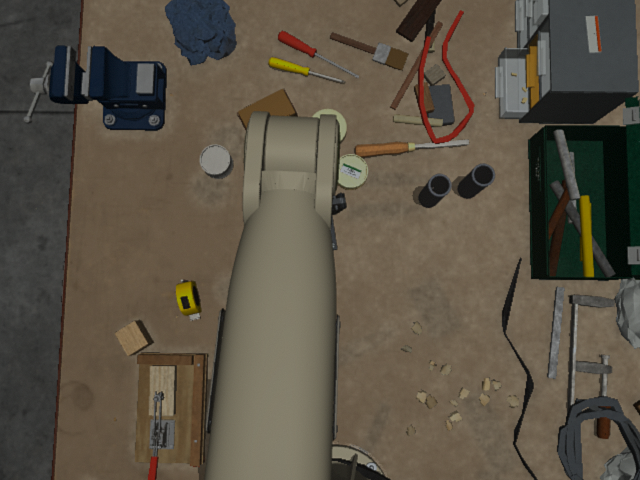

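```bash
cat >> h.py <<'E'
def st(tag=''):
    p=robot.current_eef_pos(); f=robot.current_ft_force(); m=robot.current_moment()
    print(tag,'t%.2f'%robot.current_t(),'p',np.round(np.array(p)*1e3,2),'f',np.round(f,1),'m',np.round(m,3)); return np.array(p),np.array(f),np.array(m)
E
python3 - <<'E'
from h import *
robot.servo_line([.552,.0632,.175],vel=.06,threshold=8); st()
for z in (.167,.161,.155,.150):
    r=robot.servo_line([.552,.0632,z],vel=.03,threshold=8); p,f,m=st(f'{z} {r}')
    if r: break
E
```

```text
t10.26 p [552.14  63.25 175.16] f [ 0.3 -0.2 -1.2] m [-0.018  0.008  0.025]
0.167 False t10.68 p [551.84  63.2  166.79] f [-0.3  0.3 -0.9] m [-0.048 -0.008 -0.03 ]
0.161 False t11.03 p [551.75  63.2  160.67] f [-0.2  0.4 -1.3] m [0.004 0.001 0.039]
0.155 False t11.38 p [551.81  63.2  154.68] f [ 1.1 -0.4 -0.4] m [-0.006  0.029  0.02 ]
0.15 False t11.69 p [551.83  63.2  149.71] f [-0.7  0.6 -1.4] m [-0.048 -0.018  0.039]
```

```bash
python3 - <<'E'
from h import *
for z in (.144,.140,.136,.132,.128,.124,.120,.117):
    r=robot.servo_line([.552,.0632,z],vel=.03,threshold=20); p,f,m=st(f'{z} {r}')
    if r or abs(f[2])>25 or np.hypot(f[0],f[1])>15: break
E
```

```text
0.144 False t12.04 p [551.86  63.19 143.71] f [ 0.1 -0.5 -1.8] m [-0.027  0.022  0.   ]
0.14 False t12.32 p [551.62  63.12 139.66] f [-1.6 -0.5 -1.3] m [-0.08   0.145  0.012]
0.136 False t12.61 p [551.43  62.79 135.66] f [-2.  -2.3  0.5] m [-0.626  0.635 -0.007]
0.132 False t12.89 p [551.56  62.89 131.66] f [-2.4 -3.1  1.1] m [-0.863  0.784 -0.038]
0.128 False t13.18 p [551.28  63.02 127.  ] f [-2.4 -3.8 -3.4] m [-0.965  0.681  0.002]
0.124 False t13.46 p [551.56  63.18 123.41] f [-2.9 -3.4 -3. ] m [-0.877  0.754  0.025]
0.12 False t13.74 p [551.72  63.2  119.61] f [-2.8 -2.  -3.1] m [-0.846  0.821  0.046]
0.117 False t13.99 p [551.96  63.11 116.72] f [-2.9 -4.3 -3.7] m [-0.933  0.717 -0.005]
```

```bash
python3 - <<'E'
from h import *
for z in (.1155,.1145,.1135,.1125,.1115,.1105):
    r=robot.servo_line([.552,.0632,z],vel=.015,threshold=10); p,f,m=st(f'{z} {r}')
    if r or f[2]>8: break
E
```

```text
0.1155 False t14.24 p [552.31  62.93 115.47] f [-1.  -3.8 -2.6] m [-1.173  0.516  0.004]
0.1145 False t14.49 p [552.38  63.03 114.73] f [-1.8 -4.8 -0.2] m [-1.357  0.426  0.017]
0.1135 False t14.74 p [552.48  63.02 114.35] f [-4.1 -4.4  3.1] m [-1.295  0.783  0.055]
0.1125 False t14.99 p [552.64  63.05 114.25] f [-4.7 -4.7  9.1] m [-1.236  1.175  0.035]
```

```bash
cat >> h.py <<'E'
def yaw():
    x=R.from_rotvec(robot.current_tool_rot()).as_matrix()[:,0]; return np.arctan2(x[1],x[0])%(2*np.pi)-np.pi
def turn(o,pos,lim,n,step=.02,base=0.):
    for i in range(n):
        o+=step
        q=robot.ik(pos,orient(np.pi+o)); robot.movej(q)
        f=np.mean([robot.current_ft_force()],0); m=robot.current_moment()
        print('cmd %.3f yaw %.3f mz %.3f f %s z %.2f t%.2f'%(o,yaw(),m[2],np.round(f,1),robot.current_eef_pos()[2]*1e3,robot.current_t()))
        if abs(m[2]-base)>lim or f[2]>20: break
    return o
E
python3 - <<'E'
from h import *
print(yaw())
turn(.2,[.552,.0632,.1130],.22,5)
E
```

```text
0.19991058586357902
cmd 0.220 yaw 0.220 mz 0.008 f [-3.6 -4.3  5.9] z 114.28 t15.24
cmd 0.240 yaw 0.240 mz 0.051 f [-3.  -4.3  6.5] z 114.29 t15.49
cmd 0.260 yaw 0.260 mz -0.048 f [-3.4 -3.4  5.8] z 114.28 t15.74
cmd 0.280 yaw 0.281 mz 0.275 f [-3.8 -5.6  4.8] z 114.21 t15.99
```

```bash
python3 - <<'E'
from h import *
for i in range(4):
    robot.pause(.04); st()
E
```

```text
t16.03 p [552.68  63.37 114.19] f [-2.7 -4.1  4.9] m [-0.901  0.819  0.182]
 t16.07 p [552.69  63.36 114.21] f [-2.7 -4.3  5.1] m [-0.924  0.808  0.248]
 t16.12 p [552.71  63.37 114.22] f [-3.1 -4.4  5.1] m [-0.916  0.803  0.283]
 t16.16 p [552.73  63.36 114.22] f [-3.1 -4.2  5.2] m [-0.928  0.796  0.198]
```

```bash
python3 - <<'E'
from h import *
im=robot.grab_frame('wrist'); save(im,'j.png')
cv2.imwrite('pics/j_z.png',cv2.resize(im[150:350,230:410,::-1],None,fx=3.5,fy=3,interpolation=cv2.INTER_CUBIC))
im=robot.grab_frame('scene'); 
cv2.imwrite('pics/j_s.png',cv2.resize(im[170:310,240:370,::-1],None,fx=4.2,fy=4.2,interpolation=cv2.INTER_CUBIC))
st()
E
```

```text
t16.26 p [552.71  63.39 114.23] f [-2.8 -5.2  5.1] m [-0.84   0.808  0.175]
```

View pics/j_z.png

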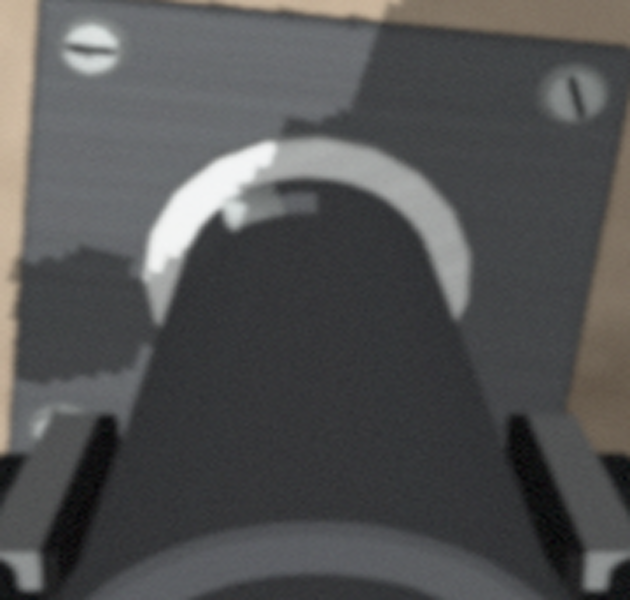

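View pics/j_s.png

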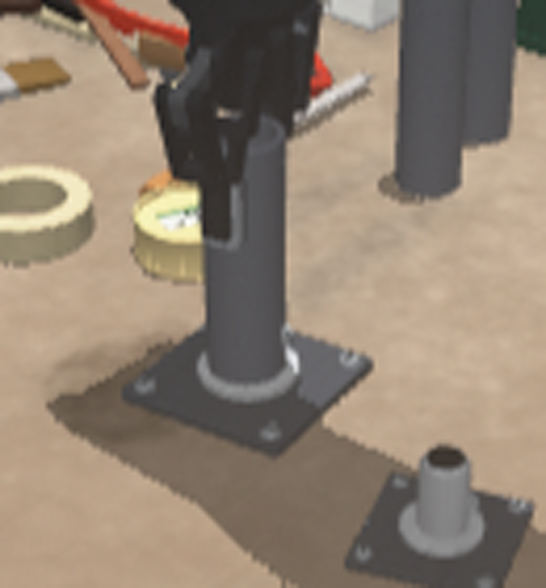

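```bash
cat >> h.py <<'E'
def turn2(o,pos,n,step,lo,hi):
    for i in range(n):
        o+=step
        robot.movej(robot.ik(pos,orient(np.pi+o)))
        M=[];F=[]
        for k in range(5):
            M.append(robot.current_moment());F.append(robot.current_ft_force()); robot.pause(.02)
        m=np.mean(M,0);f=np.mean(F,0)
        print('cmd %.3f yaw %.3f m %s f %s p %s t%.2f'%(o,yaw(),np.round(m,2),np.round(f,1),np.round(np.array(robot.current_eef_pos())*1e3,2),robot.current_t()))
        if m[2]<lo or m[2]>hi: break
    return o
E
python3 - <<'E'
from h import *
turn2(.28,[.552,.0632,.1130],4,.01,-.2,.33)
E
```

```text
cmd 0.290 yaw 0.290 m [-0.95  0.82  0.04] f [-3.5 -4.   5.7] p [552.69  63.33 114.24] t16.59
cmd 0.300 yaw 0.300 m [-0.92  0.84  0.02] f [-3.  -4.4  5.7] p [552.66  63.37 114.23] t16.93
cmd 0.310 yaw 0.310 m [-0.89  0.82  0.01] f [-3.5 -4.4  5.7] p [552.65  63.43 114.27] t17.26
cmd 0.320 yaw 0.320 m [-0.85  0.85 -0.07] f [-3.6 -3.7  6.3] p [552.59  63.5  114.25] t17.59
```

```bash
python3 - <<'E'
from h import *
turn2(.32,[.552,.0632,.1130],8,.015,-.2,.33)
E
```

```text
cmd 0.335 yaw 0.335 m [-0.76  0.93 -0.05] f [-4.  -3.5  6.3] p [552.48  63.61 114.24] t17.93
cmd 0.350 yaw 0.350 m [-0.7   1.   -0.07] f [-3.9 -3.1  6.2] p [552.39  63.67 114.24] t18.26
cmd 0.365 yaw 0.365 m [-0.66  1.03 -0.06] f [-4.1 -3.   6.6] p [552.31  63.7  114.22] t18.59
cmd 0.380 yaw 0.380 m [-0.64  1.06 -0.04] f [-4.6 -2.9  6.7] p [552.29  63.76 114.26] t18.93
cmd 0.395 yaw 0.395 m [-0.61  1.06 -0.03] f [-4.3 -3.2  6.6] p [552.19  63.8  114.2 ] t19.26
cmd 0.410 yaw 0.410 m [-0.6   1.09 -0.08] f [-4.4 -3.3  6.6] p [552.18  63.8  114.21] t19.59
cmd 0.425 yaw 0.425 m [-0.59  1.15 -0.07] f [-4.3 -3.1  7.1] p [552.17  63.78 114.21] t19.93
cmd 0.440 yaw 0.440 m [-0.61  1.14 -0.05] f [-4.8 -3.2  6.9] p [552.16  63.78 114.24] t20.26
```

```bash
python3 - <<'E'
from h import *
turn2(.44,[.552,.0632,.1130],8,.015,-.18,.3)
im=robot.grab_frame('wrist'); save(im,'k.png')
cv2.imwrite('pics/k_z.png',cv2.resize(im[150:350,230:410,::-1],None,fx=3.5,fy=3,interpolation=cv2.INTER_CUBIC))
E
```

```text
cmd 0.455 yaw 0.455 m [-0.6   1.15 -0.06] f [-4.3 -3.   6.8] p [552.13  63.75 114.21] t20.59
cmd 0.470 yaw 0.470 m [-0.63  1.17 -0.03] f [-4.3 -2.7  7.2] p [552.16  63.72 114.24] t20.93
cmd 0.485 yaw 0.485 m [-0.61  1.14 -0.06] f [-4.4 -2.9  7. ] p [552.15  63.72 114.22] t21.26
cmd 0.500 yaw 0.500 m [-0.66  1.15 -0.06] f [-4.4 -3.3  7.2] p [552.17  63.71 114.22] t21.59
cmd 0.515 yaw 0.515 m [-0.66  1.16 -0.05] f [-4.3 -3.5  6.9] p [552.21  63.66 114.24] t21.93
cmd 0.530 yaw 0.530 m [-0.68  1.11 -0.04] f [-4.6 -3.3  6.7] p [552.23  63.66 114.25] t22.26
cmd 0.545 yaw 0.545 m [-0.71  1.11 -0.05] f [-4.  -3.7  6.6] p [552.22  63.65 114.23] t22.59
cmd 0.560 yaw 0.560 m [-0.74  1.12 -0.05] f [-3.9 -3.4  6.9] p [552.26  63.62 114.22] t22.93
```

View pics/k_z.png

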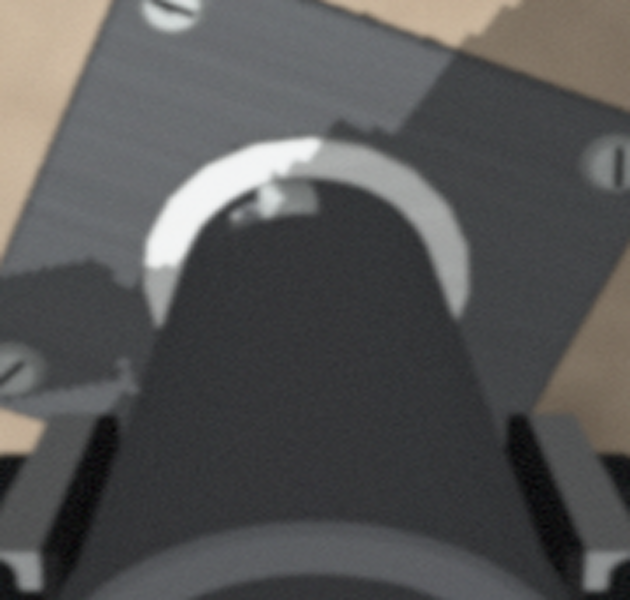

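```bash
python3 - <<'E'
from h import *
turn2(.56,[.552,.0632,.1130],6,.01,-.15,.3)
im=robot.grab_frame('scene'); 
cv2.imwrite('pics/k_s.png',cv2.resize(im[205:275,265:335,::-1],None,fx=8,fy=8,interpolation=cv2.INTER_CUBIC))
im=robot.grab_frame('wrist'); save(im,'l.png')
cv2.imwrite('pics/l_z.png',cv2.resize(im[190:240,270:350,::-1],None,fx=8,fy=8,interpolation=cv2.INTER_CUBIC))
E
```

```text
cmd 0.570 yaw 0.570 m [-0.72  1.09 -0.06] f [-4.  -2.9  6.8] p [552.26  63.63 114.24] t23.31
cmd 0.580 yaw 0.580 m [-0.71  1.13 -0.1 ] f [-4.3 -3.5  6.8] p [552.22  63.64 114.25] t23.64
cmd 0.590 yaw 0.590 m [-0.69  1.14 -0.2 ] f [-4.2 -3.5  6.7] p [552.12  63.67 114.21] t23.98
```

View pics/k_s.png

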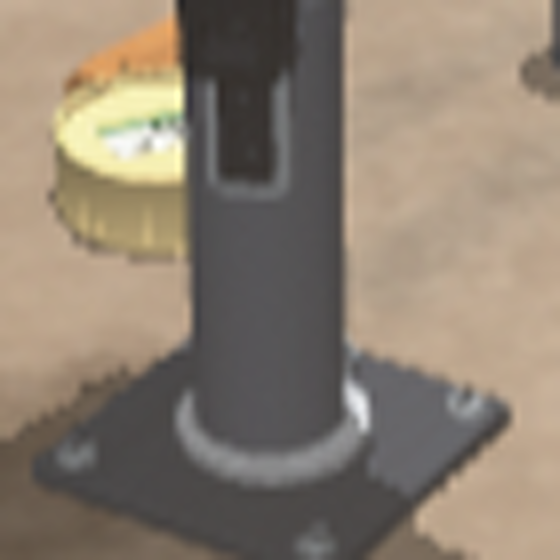

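View pics/l_z.png

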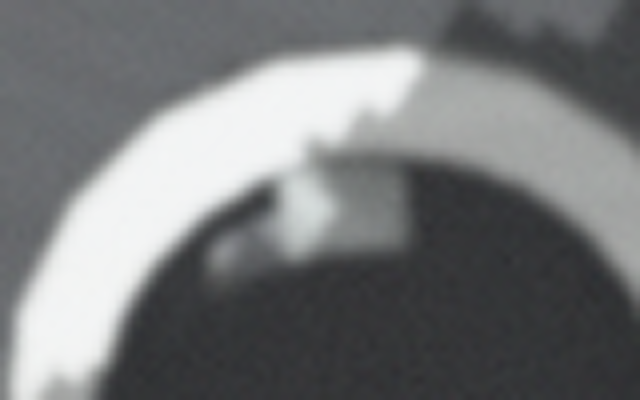

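Turning moment rose at yaw 0.585, which is what the button's side would give against the hole's edge. I'll back off to the middle of the play, then check with a gentle upward tug. If the button is through the hole, the tube should stop about 2 mm up.

```bash
python3 - <<'E'
from h import *
turn2(.59,[.552,.0632,.1130],3,-.05,-.3,.2)
o=orient(np.pi+.44)
st('before tug')
for z in (.1155,.1165,.1175,.1185,.1195):
    r=robot.servo_line([.5521,.0635,z],vel=.01,threshold=9); p,f,m=st(f'{z} {r}')
    if r or f[2]<-10: break
E
```

```text
cmd 0.540 yaw 0.540 m [-0.86  0.97 -0.06] f [-3.5 -3.8  6.1] p [552.49  63.48 114.26] t24.41
cmd 0.490 yaw 0.490 m [-0.99  0.88 -0.06] f [-3.5 -4.   6.1] p [552.58  63.3  114.25] t24.74
cmd 0.440 yaw 0.440 m [-1.05  0.85 -0.08] f [-3.1 -4.4  6.3] p [552.68  63.28 114.28] t25.07
before tug t25.07 p [552.68  63.28 114.28] f [-3.3 -3.7  6. ] m [-1.008  0.857 -0.096]
0.1155 True t25.37 p [551.24  63.48 114.71] f [ 0.4 -0.7 -1.1] m [-0.112 -0.089  0.007]
```

```bash
python3 - <<'E'
from h import *
for z in (.1155,.1165,.1175,.1185):
    r=robot.servo_line([.5520,.0635,z],vel=.01,threshold=9); p,f,m=st(f'{z} {r}')
    if r or f[2]<-10: break
E
```

```text
0.1155 False t25.79 p [551.94  63.67 115.31] f [-0.1 -0.2 -1.2] m [-0.067  0.072  0.004]
0.1165 False t26.04 p [551.77  63.58 116.22] f [-0.4 -0.1 -3.3] m [ 0.006  0.018 -0.011]
0.1175 False t26.29 p [551.5   63.49 116.63] f [  0.1  -1.2 -10.5] m [ 0.034 -0.349  0.027]
```

The tug met about 9 N resistance at 2.3 mm up, so the button is latched through the hole. Next I'll reseat the tube gently, release it and withdraw.

```bash
python3 - <<'E'
from h import *
for z in (.1155,.1145,.1138,.1130):
    r=robot.servo_line([.5520,.0635,z],vel=.015,threshold=14); p,f,m=st(f'{z} {r}')
    if f[2]>3: break
robot.gripper_open(); robot.pause(.2); st('open'); print(robot.current_finger_gap())
robot.servo_line([p[0],p[1],.26],vel=.12,threshold=10); robot.pause(.1); st('up')
W=wristpose(); im=robot.grab_frame('wrist'); save(im,'m_w.png'); np.save('m_W.npy',W)
E
```

```text
0.1155 False t26.57 p [552.23  63.43 116.07] f [-1.3 -0.7 -2.3] m [-0.096  0.209  0.021]
0.1145 False t26.82 p [552.27  63.4  114.91] f [-0.7 -0.  -1.3] m [-0.197  0.135  0.041]
0.1138 False t27.07 p [552.31  63.42 114.32] f [-1.  -1.   3.2] m [-0.195  0.325  0.011]
open t27.78 p [552.01  63.51 113.78] f [-0.6 -0.8 -0.3] m [ 0.026  0.05  -0.028]
1.0014548446829736
up t29.25 p [551.9   63.42 259.11] f [-0.2 -0.5  0. ] m [ 0.043 -0.041 -0.013]
```

View pics/m_w.png

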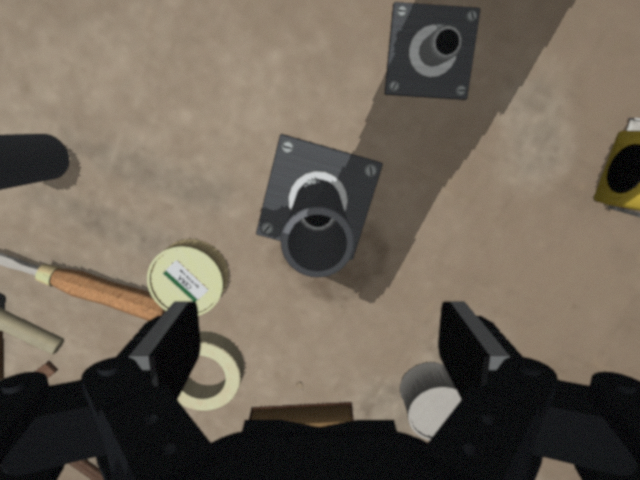

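The tube stands on the port, centred at about (318,240), and the fingers are clear. One more oblique look from the button's side.

```bash
python3 - <<'E'
from h import *
robot.reach([.45,.0,.30],orient(np.pi+.4,.4))
robot.reach([.40,-.05,.25],orient(np.pi+.5,.7))
W=wristpose(); im=robot.grab_frame('wrist'); save(im,'n.png'); np.save('n_W.npy',W)
u=proj('wrist',[.535,.05,.05],W); print(u,robot.current_t())
x0,y0=int(u[0])-70,max(0,int(u[1])-55)
cv2.imwrite('pics/n_z.png',cv2.resize(im[y0:y0+110,x0:x0+140,::-1],None,fx=5,fy=5,interpolation=cv2.INTER_CUBIC))
im=robot.grab_frame('top'); save(im,'n_t.png')
E
```

```text
[343.89142918 193.68687461] 30.5833
```

View pics/n_z.png

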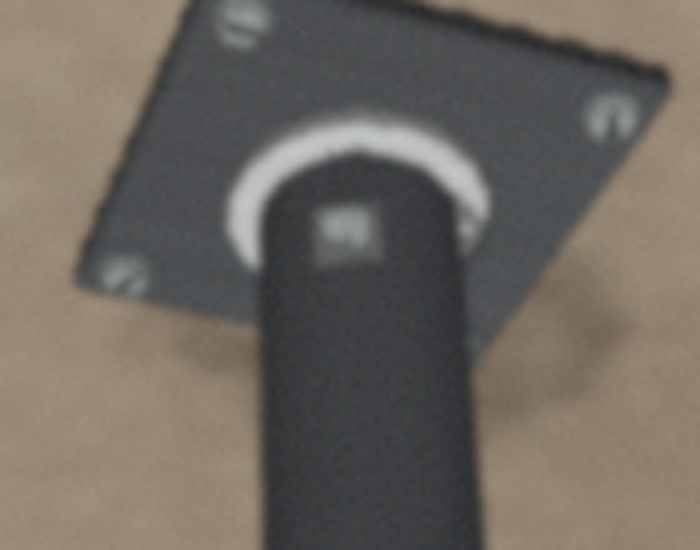

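View pics/n_t.png

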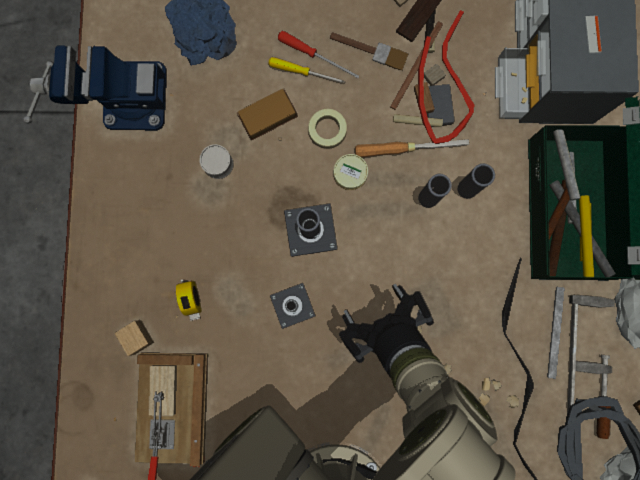

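The tube is seated on the ring with the button centred in the hole, at about (345,233) in the crop. The tins (215,160) and (350,170) and the tape measure (187,298) are where they were, so I'm handing in.

```bash
python3 - <<'E'
from h import *
print(robot.current_t()); robot.finish_job()
E
```

```text
30.6333
the job is handed in; nothing more can be done
```

The tube is on the big port, fully home on the ring, with the button through its hole, and I let go of it. I handed in at 30.6 s of the 64 s allowed.

- **Seating:** I took the tube nearest the base and slid it over the stub with about 9 N of downward push at most. It came to rest 13.9 mm above bench level; the ring's top is at 14 mm.
- **Turning:** I turned the tube in small steps until the turning moment rose to about 0.2 N m, below the stub's 0.45 N m slip limit, and stopped there. Then I backed off to the middle of the play.
- **Checks that agreed:**
  - A gentle upward tug stopped about 2.3 mm up, at about 9 N beyond the tube's own weight.
  - Turning back met no resistance.
  - The last close view shows the button centred in the hole.
  - The tins and the tape measure look unmoved.
- **Checks that disagreed or fell short:**
  - I felt no clear pop. A brief moment of about 0.2 N m in the direction of the turn, early on, may have been it. The latch is inferred from the stop, the tug and the picture.
  - The hole looked about 15 mm wide in the pictures, not 11.5 mm.
  - The wrist and top cameras differed by 3–4 mm along x. It did not matter, because the tube and port were offset by the same amount.

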